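# Two sisters' morning kits on the dressing table

## Task

Make up the two sisters' kits for the morning: the green bangle stack and the pink folded mirror go in the yellow tray, the black hairbrush and the aluminium hairpin tin in the blue tray. Everything must end lying flat on the floor of its tray, the right way up as it is now, with nothing leaning on a rim or on top of another thing; set things down rather than drop them. Leave the red bangles, the nail varnish, the perfume bottle and the cream jar standing where they are.

Things in the scene. Friction and masses are not known exactly. Their poses are not given: they have to be found in the camera images.
- green_bangles_center (a point): Stack of green glass bangles with one gold bangle half-way up, bound into one rigid upright tube: outside diameter 56 mm (about 57 over the bangles' ridges), inside 48 mm, height 36 mm, 60 to 130 g. The point is its centre, on the axis, 18 mm above its underside. Its z axis points up.
- mirror_center (a point): Folded pocket mirror: a closed flat pink plastic case, 74 mm (its x) by 58 mm (its y) by 18 mm high, 50 to 100 g, lying flat. The point is its centre, 9 mm above its underside. Its z axis points up.
- hairbrush_grip (a point): Black plastic hairbrush lying on its back, bristles up, 130 mm long along its x axis, 60 to 110 g. The point is near its centre of mass, on its centre line, 7 mm above its underside, in the head: the head (42 mm wide, 14 mm thick, straight sides, bristles to 24 mm above the underside) reaches from 18 mm behind the point to 48 mm ahead of it (+x); the handle (18 mm wide, 14 mm thick) goes on to 82 mm behind it (-x). Its z axis points up.
- pin_tin_center (a point): Round aluminium hairpin tin with its ribbed screw-top lid on: bottom part 60 mm in diameter and 22 mm high, the lid above it about 59 mm, height 32 mm in all, 40 to 85 g, standing lid up. The point is its centre, on the axis, 16 mm above its underside. Its z axis points up.
- yellow_tray: A low open rectangular plastic tray of yellow colour, fixed to the table top, outside 190 mm (its x) by 172 mm (its y) by 22 mm high, walls and floor 4 mm thick, so its inner floor measures 182 by 164 mm and lies 4 mm above the table. The origin is the centre of its underside, at table height; z up. Empty at the start; it may stand on either side and turned up to 17 degrees.
- blue_tray: A low open rectangular plastic tray of blue colour, fixed to the table top, outside 190 mm (its x) by 172 mm (its y) by 22 mm high, walls and floor 4 mm thick, so its inner floor measures 182 by 164 mm and lies 4 mm above the table. The origin is the centre of its underside, at table height; z up. Empty at the start; it may stand on either side and turned up to 17 degrees.
- red_bangles_center (a point): Stack of red glass bangles with one gold bangle half-way up, of the same form and size as the green one (diameter 56 mm, height 36 mm), standing among the stock; it belongs to neither kit. Loose. The point is its centre, 18 mm above its underside.
- nail_varnish: Small purple nail varnish bottle, 28 mm in diameter, 58 mm tall with its narrow cap, standing loose among the stock. The origin is the centre of its underside.
- perfume: Amber glass perfume bottle with a round gold cap, 40 by 50 mm, 85 mm tall, standing loose beyond one of the trays. The origin is the centre of its underside.
- cream_jar: White cream jar with an orange lid, 50 mm in diameter, 42 mm tall, standing loose beyond one of the trays. The origin is the centre of its underside.

How it is judged:
By the outcome, as a careful person would: the job done as asked, in the order asked, and still so for the second after the job is handed in, with the robot touching nothing.
It also fails if it takes over 106 s, if anything falls off the work surface, if the arm or the gripper's body presses on something with over 40 N, if the wrist force passes 120 N, or if a joint passes its speed limit or range.

## Robot

A 6-joint arm with a two-finger parallel gripper is mounted at the origin on the work surface. World frame = base frame: x ahead of the robot, y to its left, z up, the work surface at z = 0. Lengths are in m, angles in rad, forces in N, time in s.
With the tool pointing down it reaches from about 0.35 to 0.775 m from the base axis. Payload 5.5 kg.
Tool frame: the origin (TCP) lies between the finger pads; the fingertips stand 19 mm ahead of it and the grasp point (between the pads) is the TCP (env.tcp_to_tips is the distance from the TCP to the fingertips, in m); z points along the fingers, y is the direction in which the jaws open and shut (so a half turn about z gives the same grasp; the last joint's range is limited). The gripper opens to 85 mm and grips with 20 to 120 N. Pads are 22 mm wide; open, the fingers measure 114 mm over their backs; the gripper's body (76 mm by 85 mm) begins 54 mm behind the grasp point. The pads swing forward as they close: fully open they stand 13 mm farther back than shut.
Start: joints at [1.005, 0.313, 0.046, 1.304, 0, 1.431], TCP at [0.238, 0.524, 0.25] pointing down, gripper open.
Joint ranges: [-2.76, 2.76], [-0.86, 1.69], [-1.03, 1.26], [-2.2, 2.34], [-1.47, 1.5], [-3.14, 3.14]. Speed limits (rad/s): [2.57, 2.57, 3.14, 3.14, 3.14, 3.14].

## Interface

Orientations are given as a unit quaternion [w, x, y, z].
In Python, from workcell import env, eyes, job gives the robot as it stands. The module is installed in compiled form; this text tells all that it offers.
- The arm moves only by the tool move_arm, never from a script. Its argument "commands" is a list of rows, each a list of 3 entries, a list of its own where there are three numbers: the shift along the world's x, y, z as a fraction of full scale, then the turn, a rotation vector about the world's x, y, z as a fraction of full scale, then the gripper command: -1 is shut, 1 is fully open, values between are in proportion. In form: [[[x, y, z], [wx, wy, wz], gripper], ...]. A call has 1 to 5 rows; each row shifts and turns the commanded pose from where the row before left it; what a row does not reach is not made up. Full scale, the value 1, is 0.04 m for a shift and 8 degrees for a turn. A row lasts 1/10 s, in which the tool goes at most 50 mm and 8.59 degrees, less where a joint would pass 70% of its speed; a pose out of reach is approached as far as the arm can. A call with a number of a shift or a turn outside -1 to 1 is refused whole. A call with a gripper value outside its range is refused whole. The fingers move at their own pace and stop on an object; "newtons" is the grip in N (left out, the last holds). Time passes only in rows, so rows that do not move let the fingers close. It gives the time, the measured TCP pose, the force and the opening at its end, in the units of the state.
- env.get_state(): the state, without advancing time (a new reading comes with each control period).
- eyes.read_camera(name): name is "side" or "top" or "wrist"; returns a dict with "frame" (400x640x3 uint8, red, green, blue), "mtx" (3x3 intrinsics, pixels), "camera_from_world" (4x4, takes a point from world to camera coordinates); the wrist camera has in their place "mount" (4x4, takes a point from camera to tool coordinates, whose origin is the TCP and whose axes are the flange's). Camera axes: x right, y down, z forward; pixel columns grow to the right and rows downward; lengths in m; the calibration is good to about 2 mm. The wrist camera is an equidistant fisheye: a pixel r from the principal point sees the ray r / f radians off the axis. A picture is of the moment at which its call begins: read the wrist's pose just before it. There is no depth.
- job.hand_in(): hands the job in, once; it reports no verdict.
The state is a dict: "clock": time; "joint_pos": joint angles; "qvel": joint speeds; "tau": joint torques, N m; "tcp_pos": TCP position; "orientation": TCP orientation; "wrist_force": force on the tool from outside, world axes, zero at the start; "ft_torque": the same for the moment, N m; "finger_gap": finger opening in m.
Only numpy, scipy, OpenCV 4.12 (cv2) and the standard library are available. Lean on these libraries where they do the work, as an engineer would, in place of code of your own. Each camera call takes 0.05 s, during which the arm holds its last target.

## Working session

There is one attempt and no reset: what is moved stays moved. The work goes in short steps, Python scripts to look and compute and a tool call to move; the robot and the scene stay as the last step left them, time stands still between calls to the robot, and variables do not carry over. Pictures are saved under pics/ and viewed, and the job is handed in when it is done.

Besides the shell and the picture viewer there is one more tool, called after "Call:" as name(argument=value, ...), one argument or row to a line, values as JSON. move_arm: Moves the arm, as the interface text tells. Its arguments: {"type":"object","properties":{"commands":{"type":"array","items":{"type":"array"}},"newtons":{"type":"number"}},"required":["commands"]}

```bash
mkdir -p pics; cat > h.py <<'E'
import numpy as np, cv2
from workcell import env, eyes, job
def save(name,img): cv2.imwrite('pics/'+name,cv2.cvtColor(img,cv2.COLOR_RGB2BGR))
E
python3 - <<'E'
from h import *
import pickle
s=env.get_state(); print({k:np.round(v,4) for k,v in s.items()})
d={}
for n in ['top','side','wrist']:
    c=eyes.read_camera(n); d[n]=c; save(n+'0.png',c['frame']); print(n,{k:np.round(v,4).tolist() for k,v in c.items() if k!='frame'})
pickle.dump(d,open('c0.pkl','wb'))
E
```

```text
{'clock': np.float64(0.0), 'joint_pos': array([ 1.0054,  0.314 ,  0.045 ,  1.3036, -0.    ,  1.4312]), 'qvel': array([ 0.0001,  0.0012,  0.0015, -0.0029, -0.0003,  0.0009]), 'tau': array([-1.60000e-03, -4.80638e+01,  2.98528e+01,  1.95000e-02,
       -0.00000e+00,  0.00000e+00]), 'tcp_pos': array([0.2373, 0.5232, 0.2494]), 'orientation': array([-3.000e-04,  2.113e-01,  9.774e-01, -9.000e-04]), 'wrist_force': array([ 0.0822,  0.4104, -0.2432]), 'ft_torque': array([ 0.0324, -0.0375,  0.0558]), 'finger_gap': np.float64(0.0856)}
top {'mtx': [[372.06, 0.0, 315.8136], [0.0, 372.06, 199.5695], [0.0, 0.0, 1.0]], 'camera_from_world': [[0.0615, -0.9981, -0.0059, -0.0346], [-0.9773, -0.059, -0.2036, 0.5498], [0.2029, 0.0183, -0.979, 0.7597], [0.0, 0.0, 0.0, 1.0]]}
side {'mtx': [[498.6081, 0.0, 324.1462], [0.0, 498.6081, 201.9877], [0.0, 0.0, 1.0]], 'camera_from_world': [[-0.9942, -0.1075, -0.0027, 0.5672], [-0.0585, 0.5616, -0.8253, 0.0831], [0.0903, -0.8204, -0.5647, 0.9471], [0.0, 0.0, 0.0, 1.0]]}
wrist {'mtx': [[309.7069, 0.0, 318.4564], [0.0, 309.7069, 196.2939], [0.0, 0.0, 1.0]], 'mount': [[-0.0009, -0.9554, -0.2953, 0.0748], [1.0, -0.001, 0.0001, 0.0004], [-0.0004, -0.2953, 0.9554, -0.1232], [0.0, 0.0, 0.0, 1.0]]}
```

View pics/top0.png

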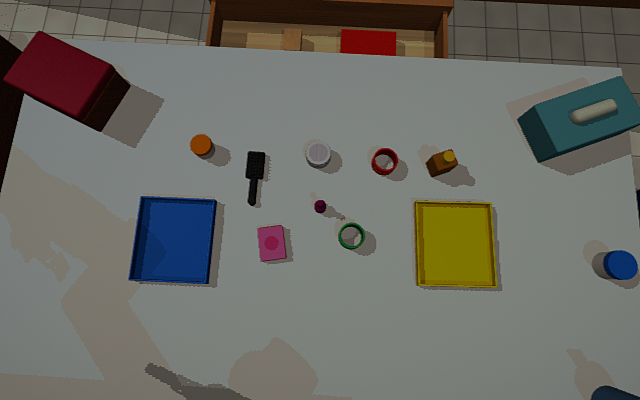

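View pics/side0.png

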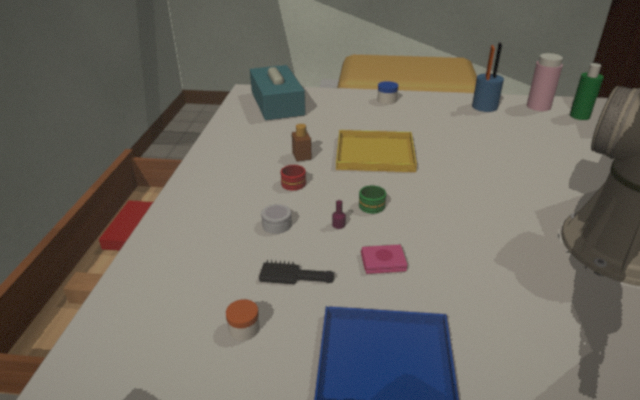

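View pics/wrist0.png

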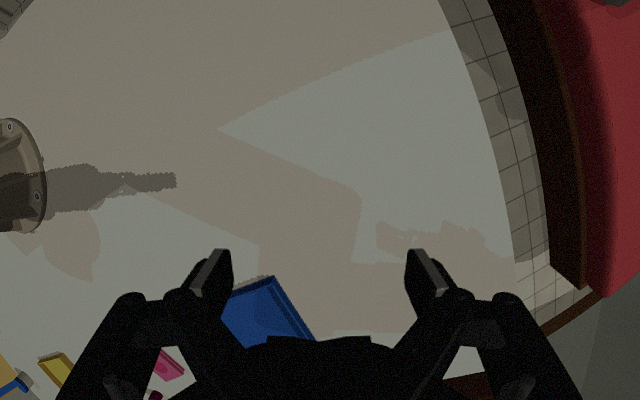

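Top view: blue tray about (174,240), yellow (455,244), mirror (272,243), green bangles (351,236), brush (255,178), tin (318,154), red bangles (385,161), varnish (320,206), perfume (442,162), jar (201,145). Now I'll measure them.

```bash
cat >> h.py <<'E'
def ray(c,uv):
    M=c['camera_from_world'];R=M[:3,:3];t=M[:3,3]
    uv=np.atleast_2d(uv).astype(float)
    d=np.c_[uv,np.ones(len(uv))]@np.linalg.inv(c['mtx']).T@R
    return -R.T@t,d
def cast(c,uv,z):
    o,d=ray(c,uv); return o+d*((z-o[2])/d[:,2:])
def proj(c,P):
    M=c['camera_from_world'];p=np.atleast_2d(P)@M[:3,:3].T+M[:3,3]; q=p@c['mtx'].T
    return q[:,:2]/q[:,2:]
def hsv(c): return cv2.cvtColor(c['frame'],cv2.COLOR_RGB2HSV)
RNG={'yellow':((24,150,80),(34,255,255)),'blue':((105,150,60),(122,255,255)),'green':((45,90,30),(85,255,255)),
 'pink':((155,120,110),(174,255,255)),'black':((0,0,0),(180,255,45)),'red':((0,150,60),(5,255,255)),'orange':((6,180,120),(13,255,255)),
 'purple':((150,90,30),(172,255,110))}
def blobs(c,n,roi=None,mn=30):
    m=cv2.inRange(hsv(c),*[np.array(x) for x in RNG[n]])
    if roi: 
        k=np.zeros_like(m);k[roi[1]:roi[3],roi[0]:roi[2]]=255;m&=k
    cs,_=cv2.findContours(m,cv2.RETR_EXTERNAL,cv2.CHAIN_APPROX_NONE)
    return m,sorted([x for x in cs if cv2.contourArea(x)>mn],key=cv2.contourArea,reverse=True)
E
python3 - <<'E'
from h import *
import pickle
d=pickle.load(open('c0.pkl','rb'))
rt=(120,120,510,300); rs=(200,100,480,400)
for n in RNG:
  for cam,r in (('top',rt),('side',rs)):
    m,cs=blobs(d[cam],n,r,20)
    print(n,cam,[(cv2.boundingRect(x),int(cv2.contourArea(x))) for x in cs[:4]])
for cam,r in (('top',(190,130,410,270)),('side',(220,150,420,340))):
    f=d[cam]['frame'][r[1]:r[3],r[0]:r[2]]
    save(cam+'crop.png',cv2.resize(f,None,fx=3.6 if cam=='top' else 3,fy=3.6 if cam=='top' else 3,interpolation=cv2.INTER_CUBIC))
E
```

```text
yellow top [((416, 201, 81, 87), 5321)]
yellow side []
blue top [((129, 196, 86, 88), 5651)]
blue side [((315, 317, 142, 83), 9540)]
green top [((339, 223, 26, 26), 496)]
green side [((360, 187, 25, 18), 195), ((360, 204, 22, 8), 40)]
pink top [((258, 226, 28, 35), 751)]
pink side [((362, 246, 44, 27), 934)]
black top [((246, 151, 19, 55), 596), ((129, 198, 29, 81), 155), ((426, 158, 30, 19), 144), ((376, 150, 20, 14), 71)]
black side []
red top [((372, 148, 26, 25), 62)]
red side [((282, 173, 22, 9), 57)]
orange top [((191, 134, 19, 19), 26)]
orange side []
purple top [((315, 200, 11, 12), 85)]
purple side [((333, 202, 11, 26), 104)]
```

View pics/topcrop.png

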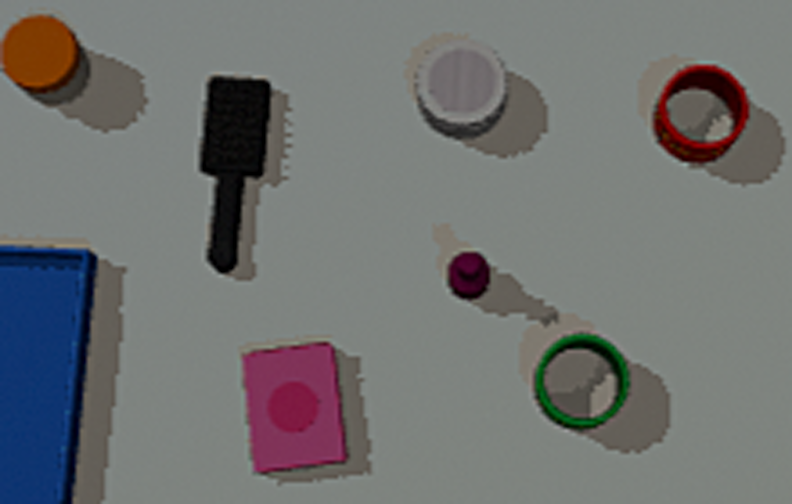

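View pics/sidecrop.png

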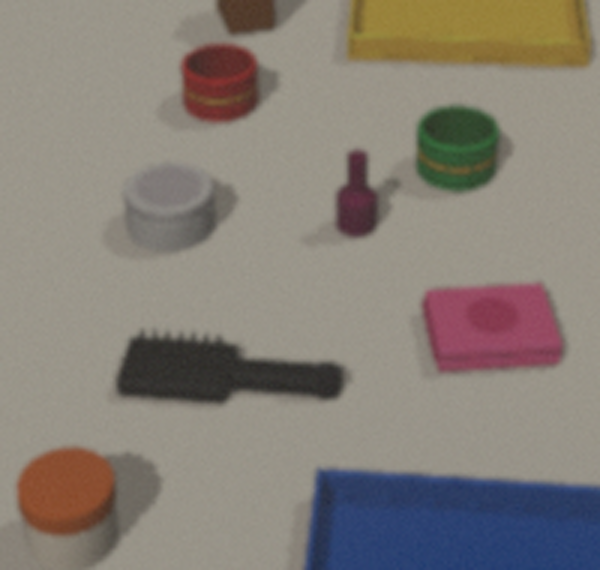

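```bash
cat > meas.py <<'E'
from h import *
import pickle
d=pickle.load(open('c0.pkl','rb'))
print('tips',env.tcp_to_tips, 'campos',ray(d['top'],[[0,0]])[0],ray(d['side'],[[0,0]])[0])
RS={'green':((45,60,20),(90,255,255)),'pink':((155,70,80),(178,255,255)),'blue':((100,90,40),(125,255,255)),'yellow':((18,90,80),(36,255,255)),'black':((0,0,0),(180,255,62))}
def rect(c,pts,z):
    P=cast(c,pts.reshape(-1,2),z)[:,:2]
    r=cv2.minAreaRect((P*1000).astype(np.float32)); return np.round(r[0],1),np.round(r[1],1),round(r[2],1)
rt=(120,120,510,300)
for n in ('yellow','blue'):
    m,cs=blobs(d['top'],n,rt); h=cv2.convexHull(np.vstack(cs))
    for z in (0,.022): print(n,'top z',z,rect(d['top'],h,z))
    ap=cv2.approxPolyDP(h,4,True).reshape(-1,2); print(ap.tolist(), np.round(cast(d['top'],ap,.022),3)[:,:2].tolist())
RNG.update(RS)
m,cs=blobs(d['side'],'yellow',(320,120,430,180)); h=cv2.convexHull(np.vstack(cs)); print('yellow side',rect(d['side'],h,.022))
def cyl(c,n,roi,z):
    m,cs=blobs(c,n,roi,8); h=cv2.convexHull(np.vstack(cs)); x,y,w,hh=cv2.boundingRect(h)
    M=cv2.moments(h); uv=[M['m10']/M['m00'],M['m01']/M['m00']]
    return np.round(uv,1),(w,hh),np.round(cast(c,[uv],z)[0],4)
RNG['green']=((45,90,30),(85,255,255))
print('green top',cyl(d['top'],'green',(330,215,370,260),.018))
RNG['green']=RS['green']
print('green side',cyl(d['side'],'green',(350,180,395,220),.018))
for cam,roi in (('top',(250,215,295,270)),('side',(350,240,415,280))):
    m,cs=blobs(d[cam],'pink',roi); h=cv2.convexHull(np.vstack(cs)); print('mirror',cam,rect(d[cam],h,.018),rect(d[cam],h,.009))
RNG['black']=((0,0,0),(180,255,50))
for cam,roi,v in (('top',(240,145,268,210),50),('side',(250,255,340,290),80)):
    RNG['black']=((0,0,0),(180,255,v))
    m,cs=blobs(d[cam],'black',roi); h=np.vstack(cs[:1]); print('brush',cam,cv2.boundingRect(h),rect(d[cam],h,.012))
E
python3 meas.py
```

```text
tips 0.019 campos [ 0.38523754 -0.01594823  0.85554694] [0.48321942 0.79131348 0.60496326]
yellow top z 0 (array([ 481.3, -324.6]), array([194. , 176.3]), 2.0)
yellow top z 0.022 (array([ 478.9, -316.6]), array([189. , 171.8]), 2.0)
[[416, 201], [490, 202], [496, 287], [418, 284]] [[0.568, -0.229], [0.576, -0.397], [0.388, -0.404], [0.384, -0.235]]
blue top z 0 (array([451.2, 324.2]), array([194.2, 175.2]), 0.9)
blue top z 0.022 (array([449.5, 315.5]), array([189.2, 170.7]), 0.9)
[[214, 200], [205, 283], [129, 279], [141, 196]] [[0.543, 0.232], [0.357, 0.23], [0.355, 0.398], [0.542, 0.401]]
yellow side (array([ 476.2, -296.5]), array([189.2, 205.8]), 2.2)
green top (array([351.3, 235.4]), (26, 26), array([ 0.4813, -0.0851,  0.018 ]))
green side (array([371.8, 198.9]), (27, 27), array([ 0.4786, -0.0831,  0.018 ]))
mirror top (array([454.9,  93.9]), array([75.2, 58.5]), 10.9) (array([455.6,  95. ]), array([76. , 59.1]), 10.9)
mirror side (array([452.5, 104.6]), array([77.3, 73.1]), 11.2) (array([452. ,  94.1]), array([78.5, 74.2]), 11.2)
brush top (246, 151, 19, 55) (array([603.5, 147.9]), array([130.5,  40.9]), 0.2)
brush side (259, 262, 75, 22) (array([601.6, 154.8]), array([ 50.4, 128. ]), 89.3)
```

```bash
python3 - <<'E'
from h import *
import pickle
d=pickle.load(open('c0.pkl','rb'))
print('tin top',cast(d['top'],[[318.1,154.7]],.016),cast(d['top'],[[318.3,153.6]],.032),'side',cast(d['side'],[[276.3,219]],.016))
RNG['black']=((0,0,0),(180,255,50))
m,cs=blobs(d['top'],'black',(240,145,268,210))
ys,xs=np.nonzero(m)
P=cast(d['top'],np.c_[xs,ys],.012)[:,:2]
print(P.min(0),P.max(0))
for x in np.arange(.535,.675,.01):
    q=P[abs(P[:,0]-x)<.005]
    if len(q): print(round(x,3),q[:,1].min().round(4),q[:,1].max().round(4),q[:,1].mean().round(4))
for n,uv,z in (('red',[384.7,161.5],.018),('varn',[320.3,206],.05),('jar',[201.5,145],.042),('perf',[448,157],.085)): print(n,cast(d['top'],[uv],z).round(3))
# tin contour by brightness edges, sub-check
g=cv2.cvtColor(d['top']['frame'],cv2.COLOR_RGB2GRAY); print(g[135:172:1,318].tolist()); print(g[154,298:340].tolist())
E
```

```text
tin top [[0.66770479 0.00097443 0.016     ]] [[6.65018519e-01 3.49719559e-04 3.20000000e-02]] side [[0.66580012 0.00522762 0.016     ]]
[0.53824742 0.12752267] [0.66875734 0.1684454 ]
0.535 0.1439 0.1485 0.1462
0.545 0.1397 0.1566 0.1481
0.555 0.1404 0.1568 0.148
0.565 0.1397 0.1562 0.148
0.575 0.1401 0.1566 0.148
0.585 0.141 0.1557 0.1484
0.595 0.1396 0.1569 0.1481
0.605 0.129 0.1672 0.1485
0.615 0.1275 0.1682 0.1481
0.625 0.1282 0.1684 0.1477
0.635 0.1291 0.1678 0.1484
0.645 0.1276 0.1683 0.1475
0.655 0.1285 0.1674 0.1479
0.665 0.1294 0.1679 0.148
red [[ 0.66  -0.156  0.018]]
varn [[ 0.538 -0.012  0.05 ]]
jar [[0.666 0.271 0.042]]
perf [[ 0.656 -0.281  0.085]]
[129, 130, 129, 131, 129, 121, 124, 127, 119, 108, 110, 112, 112, 112, 112, 113, 114, 114, 114, 114, 114, 114, 114, 113, 113, 111, 120, 129, 134, 78, 52, 41, 44, 63, 111, 135, 132]
[130, 130, 130, 129, 130, 125, 124, 100, 119, 130, 129, 113, 108, 109, 109, 110, 111, 109, 106, 109, 114, 111, 109, 108, 111, 110, 110, 108, 106, 118, 126, 132, 90, 86, 96, 95, 96, 95, 94, 93, 93, 124]
```

Call:
move_arm(
  commands=[
    [[0.38, -1, 0], [0, 0, 0.66], 1],
    [[0.38, -1, 0], [0, 0, 0.66], 1],
    [[0.38, -1, 0], [0, 0, 0.66], 1],
    [[0.38, -1, 0], [0, 0, 0.66], 1],
    [[0.38, -1, 0], [0, 0, 0.66], 1],
  ],
  newtons=30,
)

```text
clock: 0.65
tcp_pos: [0.3136, 0.3221, 0.2501]
orientation: [-0.0, -0.02, 1.0, -0.0]
wrist_force: [0.7, 0.5, -0.6]
finger_gap: 0.0854
```

Call:
move_arm(
  commands=[
    [[0.4, -1, -0.2], [0, 0, 0], 1],
    [[0.4, -1, -0.2], [0, 0, 0], 1],
    [[0.4, -1, -0.2], [0, 0, 0], 1],
    [[0.4, -1, -0.2], [0, 0, 0], 1],
    [[0.4, -1, -0.2], [0, 0, 0], 1],
  ],
)

```text
clock: 1.15
tcp_pos: [0.3937, 0.122, 0.21]
orientation: [0.0, -0.018, 1.0, 0.0]
wrist_force: [0.2, 0.3, 0.3]
finger_gap: 0.0856
```

Call:
move_arm(
  commands=[
    [[0.4, -1, -0.5], [0, 0, 0], 1],
    [[0.4, -1, -0.5], [0, 0, 0], 1],
    [[0.4, -1, -0.5], [0, 0, 0], 1],
    [[0.4, -1, -0.5], [0, 0, 0], 1],
    [[0.2, -0.7, -0.5], [0, 0, 0], 1],
  ],
)

```text
clock: 1.65
tcp_pos: [0.4667, -0.067, 0.1096]
orientation: [0.001, -0.017, 1.0, -0.0]
wrist_force: [0.1, 0.6, 0.4]
finger_gap: 0.0854
```

Call:
move_arm(
  commands=[
    [[0, 0, 0], [0, 0, 0], 1],
    [[0, 0, 0], [0, 0, 0], 1],
  ],
)

```text
clock: 1.85
tcp_pos: [0.4647, -0.0645, 0.1096]
orientation: [-0.001, -0.017, 1.0, 0.001]
wrist_force: [-0.8, -0.5, 0.5]
finger_gap: 0.0853
```

Call:
move_arm(
  commands=[
    [[0.38, -0.49, 0], [0, 0, 0], 1],
    [[0, 0, 0], [0, 0, 0], 1],
  ],
)

```text
clock: 2.05
tcp_pos: [0.4828, -0.0844, 0.1115]
orientation: [0.002, -0.018, 1.0, -0.001]
wrist_force: [-0.2, 0.4, 0.3]
finger_gap: 0.0853
```

```bash
cat >> h.py <<'E'
def Rq(q):
    w,x,y,z=q
    return np.array([[1-2*(y*y+z*z),2*(x*y-z*w),2*(x*z+y*w)],[2*(x*y+z*w),1-2*(x*x+z*z),2*(y*z-x*w)],[2*(x*z-y*w),2*(y*z+x*w),1-2*(x*x+y*y)]])
def wrist(name):
    s=env.get_state(); c=eyes.read_camera('wrist'); save(name,c['frame']); return s,c
def wproj(s,c,P):
    R=Rq(s['orientation']); pt=(np.atleast_2d(P)-s['tcp_pos'])@R
    m=c['mount']; pc=(pt-m[:3,3])@m[:3,:3]
    th=np.arctan2(np.hypot(pc[:,0],pc[:,1]),pc[:,2]); ph=np.arctan2(pc[:,1],pc[:,0])
    K=c['mtx']; return np.c_[K[0,2]+K[0,0]*th*np.cos(ph),K[1,2]+K[1,1]*th*np.sin(ph)]
def wcast(s,c,uv,z):
    K=c['mtx'];uv=np.atleast_2d(uv).astype(float);a=(uv[:,0]-K[0,2])/K[0,0];b=(uv[:,1]-K[1,2])/K[1,1]
    th=np.hypot(a,b);k=np.sin(th)/np.maximum(th,1e-9); dc=np.c_[a*k,b*k,np.cos(th)]
    m=c['mount'];R=Rq(s['orientation']);d=dc@m[:3,:3].T@R.T;o=R@m[:3,3]+s['tcp_pos']
    return o+d*((z-o[2])/d[:,2:])
def wpic(name,marks):
    s,c=wrist(name); f=c['frame'].copy()
    for P in marks:
        u=wproj(s,c,P)[0]; print(np.round(u,1)); cv2.drawMarker(f,(int(u[0]),int(u[1])),(255,255,255),cv2.MARKER_CROSS,9)
    save(name,f); print(np.round(s['tcp_pos'],4),np.round(s['wrist_force'],2)); return s,c
E
python3 -c "
from h import *
wpic('w1.png',[(.480,-.084,.036),(.480,-.084,0)])"
```

```text
[319.2 210.6]
[319.1 195.1]
[ 0.4828 -0.0844  0.1115] [-0.24  0.37  0.3 ]
```

View pics/w1.png

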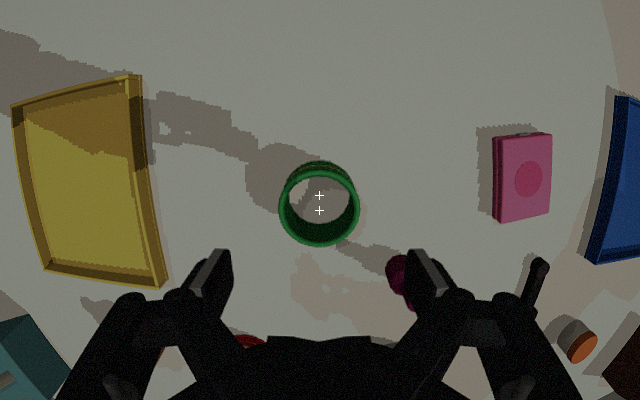

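The wrist view shows the ring centred at (319,208), about 1–2 mm from the prediction, with both fingers clear on each side. Going down.

Call:
move_arm(
  commands=[
    [[-0.07, 0, -0.8], [0, 0, 0], 1],
    [[0, 0, -0.8], [0, 0, 0], 1],
    [[0, 0, -0.4], [0, 0, 0], 1],
    [[0, 0, -0.2], [0, 0, 0], 1],
    [[0, 0, 0], [0, 0, 0], 1],
  ],
)

```text
clock: 2.6
tcp_pos: [0.477, -0.0827, 0.022]
orientation: [-0.001, -0.018, 1.0, 0.0]
wrist_force: [0.4, -0.1, -0.5]
finger_gap: 0.0853
```

Call:
move_arm(
  commands=[
    [[0, 0, 0], [0, 0, 0], -0.5],
    [[0, 0, 0], [0, 0, 0], -0.5],
    [[0, 0, 0], [0, 0, 0], -0.5],
    [[0, 0, 0], [0, 0, 0], -0.5],
    [[0, 0, 0], [0, 0, 0], -0.5],
  ],
)

```text
clock: 3.1
tcp_pos: [0.4789, -0.084, 0.0239]
orientation: [0.001, -0.017, 1.0, -0.0]
wrist_force: [-0.5, 1.2, 5.8]
finger_gap: 0.055
```

Call:
move_arm(
  commands=[
    [[0, 0, 0], [0, 0, 0], -0.5],
    [[0, 0, 0.1], [0, 0, 0], -0.5],
    [[0, 0, 0.4], [0, 0, 0], -0.5],
    [[0, 0, 0.8], [0, 0, 0], -0.5],
    [[0, 0, 0.8], [0, 0, 0], -0.5],
  ],
)

```text
clock: 3.6
tcp_pos: [0.4773, -0.0838, 0.1073]
orientation: [-0.001, -0.017, 1.0, 0.0]
wrist_force: [0.7, -0.1, -1.1]
finger_gap: 0.0557
```

```bash
python3 -c "
from h import *
s,c=wpic('w2.png',[])
print(s['wrist_force'],s['finger_gap'])"
```

```text
[ 0.4773 -0.0838  0.1073] [ 0.71 -0.12 -1.06]
[ 0.70615838 -0.12242157 -1.06409566] 0.05569133299972845
```

View pics/w2.png

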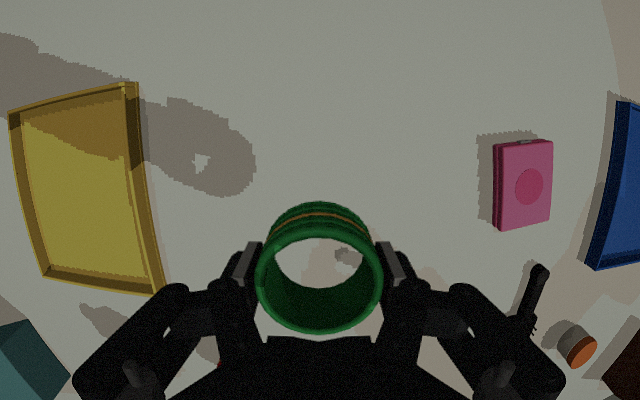

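Call:
move_arm(
  commands=[
    [[0.2, -0.97, 0], [0, 0, 0], -0.5],
    [[0.2, -0.97, 0], [0, 0, 0], -0.5],
    [[0.2, -0.97, 0], [0, 0, 0], -0.5],
    [[0.2, -0.97, 0], [0, 0, 0], -0.5],
    [[0.2, -0.97, 0], [0, 0, 0], -0.5],
  ],
)

```text
clock: 4.15
tcp_pos: [0.5182, -0.2796, 0.1068]
orientation: [0.0, -0.017, 1.0, -0.0]
wrist_force: [0.2, -0.8, -1.0]
finger_gap: 0.0556
```

Call:
move_arm(
  commands=[
    [[0.2, -0.97, -0.2], [0, 0, 0], -0.5],
    [[0, 0, -0.7], [0, 0, 0], -0.5],
    [[0, 0, -0.7], [0, 0, 0], -0.5],
    [[0, 0, -0.2], [0, 0, 0], -0.5],
    [[0, 0, 0], [0, 0, 0], -0.5],
  ],
)

```text
clock: 4.65
tcp_pos: [0.5248, -0.3158, 0.033]
orientation: [-0.001, -0.017, 1.0, 0.001]
wrist_force: [0.1, -0.7, -0.7]
finger_gap: 0.0554
```

```bash
python3 -c "
from h import *
s,c=wpic('w3.png',[(.479+a,-.317+b,.022) for a in (-.09,.09) for b in (-.08,.08)])
print(s['wrist_force'],s['finger_gap'])"
```

```text
[157.6 -14.8]
[491.2  -1.9]
[179.4 316.3]
[447.  323.7]
[ 0.5248 -0.3158  0.033 ] [ 0.07 -0.73 -0.7 ]
[ 0.07410779 -0.73338308 -0.69797859] 0.05544609733847397
```

View pics/w3.png

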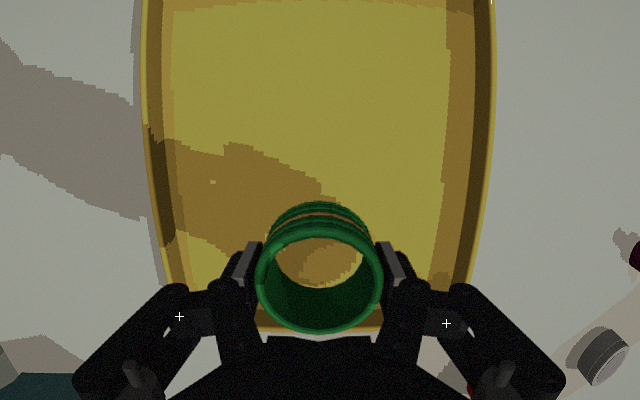

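Held level, centred between the tray walls. Lowering to contact.

Call:
move_arm(
  commands=[
    [[0, 0, -0.08], [0, 0, 0], -0.5],
    [[0, 0, -0.05], [0, 0, 0], -0.5],
    [[0, 0, 0], [0, 0, 0], -0.5],
  ],
)

```text
clock: 5.0
tcp_pos: [0.5264, -0.3168, 0.0299]
orientation: [0.001, -0.018, 1.0, -0.0]
wrist_force: [-0.8, -0.7, -0.8]
finger_gap: 0.0556
```

Call:
move_arm(
  commands=[
    [[0, 0, -0.04], [0, 0, 0], -0.5],
    [[0, 0, 0], [0, 0, 0], -0.5],
  ],
)

```text
clock: 5.2
tcp_pos: [0.5263, -0.3168, 0.0279]
orientation: [0.0, -0.018, 1.0, -0.0]
wrist_force: [0.2, -0.1, 0.7]
finger_gap: 0.056
```

Call:
move_arm(
  commands=[
    [[0, 0, -0.03], [0, 0, 0], -0.5],
    [[0, 0, 0], [0, 0, 0], -0.5],
  ],
)

```text
clock: 5.4
tcp_pos: [0.5263, -0.3169, 0.0279]
orientation: [0.001, -0.018, 1.0, -0.0]
wrist_force: [-1.7, 1.4, 8.5]
finger_gap: 0.0559
```

Call:
move_arm(
  commands=[
    [[0, 0, 0], [0, 0, 0], 0.8],
    [[0, 0, 0], [0, 0, 0], 0.8],
    [[0, 0, 0.3], [0, 0, 0], 0.8],
    [[0, 0, 0.8], [0, 0, 0], 1],
    [[0, 0, 0.8], [0, 0, 0], 1],
  ],
)

```text
clock: 5.9
tcp_pos: [0.5253, -0.3163, 0.1029]
orientation: [-0.001, -0.017, 1.0, 0.001]
wrist_force: [1.3, 0.0, -0.6]
finger_gap: 0.0855
```

```bash
python3 -c "
from h import *
s,c=wpic('w4.png',[(.526,-.317,.04)])"
```

```text
[317.  222.7]
[ 0.5253 -0.3163  0.1029] [ 1.34  0.02 -0.62]
```

View pics/w4.png

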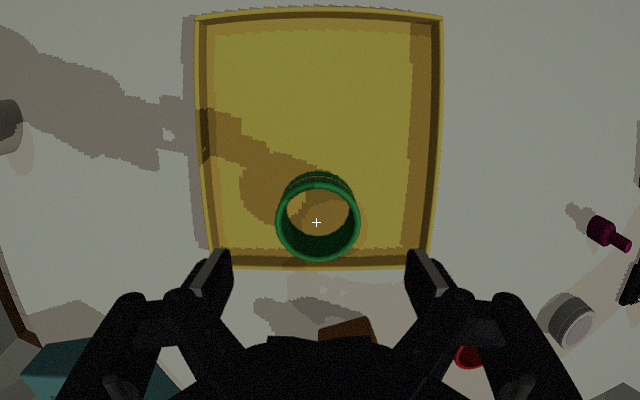

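The bangles stand flat on the tray floor at (318,220), with room on the robot side for the mirror. On to the mirror.

Call:
move_arm(
  commands=[
    [[-0.16, 0.94, 0], [0, 0, 0], 1],
    [[-0.16, 0.94, 0], [0, 0, 0], 1],
    [[-0.16, 0.94, 0], [0, 0, 0], 1],
    [[-0.16, 0.94, 0], [0, 0, 0], 1],
    [[-0.16, 0.94, 0], [0, 0, 0], 1],
  ],
)

```text
clock: 6.45
tcp_pos: [0.4937, -0.1275, 0.103]
orientation: [0.0, -0.017, 1.0, -0.0]
wrist_force: [0.6, -0.1, 1.2]
finger_gap: 0.0854
```

Call:
move_arm(
  commands=[
    [[-0.16, 0.94, 0], [0, 0, 0.2], 1],
    [[-0.16, 0.94, 0], [0, 0, 0.2], 1],
    [[-0.16, 0.94, 0], [0, 0, 0.2], 1],
    [[-0.16, 0.94, 0], [0, 0, 0.2], 1],
    [[-0.16, 0.94, 0], [0, 0, 0.3], 1],
  ],
)

```text
clock: 6.95
tcp_pos: [0.4619, 0.0607, 0.1031]
orientation: [0.001, -0.095, 0.996, -0.0]
wrist_force: [0.3, 0.6, 1.4]
finger_gap: 0.085
```

Call:
move_arm(
  commands=[
    [[-0.16, 0.9, 0], [0, 0, 0], 1],
    [[0, 0, 0], [0, 0, 0], 1],
  ],
)

```text
clock: 7.15
tcp_pos: [0.4545, 0.0986, 0.1029]
orientation: [0.0, -0.097, 0.995, 0.001]
wrist_force: [0.2, 0.5, 0.3]
finger_gap: 0.0856
```

```bash
python3 -c "
from h import *
a=np.radians(10.9);X=np.array([np.cos(a),np.sin(a)]);Y=np.array([-X[1],X[0]]);C=np.array([.4545,.0943])
s,c=wpic('w5.png',[(*(C+X*i*.037+Y*j*.029),.018) for i in(-1,1) for j in (-1,1)]+[(*C,.018)])
R=Rq(s['orientation']); print('jaw deg',np.degrees(np.arctan2(R[1,1],R[0,1])))
m,cs=blobs(c,'pink',None,100); RNG['pink']=((150,90,60),(178,255,255)); m,cs=blobs(c,'pink',None,100)
h=cv2.convexHull(cs[0]); P=wcast(s,c,h.reshape(-1,2),.018)[:,:2]; print(cv2.minAreaRect((P*1000).astype(np.float32)))
"
```

```text
[269.9 157.9]
[354.6 158. ]
[274.5 254.5]
[350.7 254.8]
[312.3 209. ]
[0.4545 0.0986 0.1029] [0.22 0.54 0.26]
jaw deg 101.11402259695822
((451.751220703125, 93.69718170166016), (74.94509887695312, 57.162017822265625), 11.150335311889648)
```

View pics/w5.png

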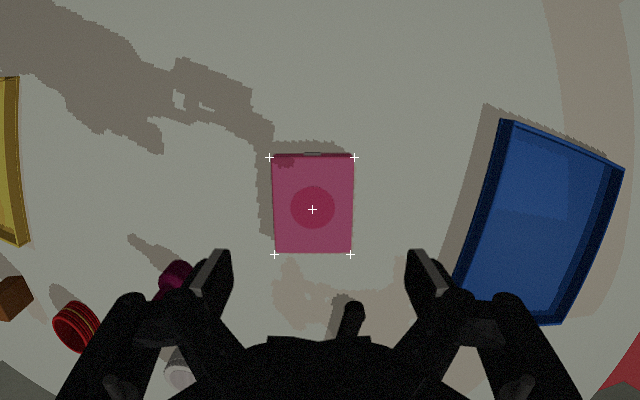

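Predicted corners land on the mirror's corners within 2 px; jaws are square to it. Shift −4.5 mm in y, then down.

Call:
move_arm(
  commands=[
    [[-0.03, -0.11, -0.7], [0, 0, 0], 1],
    [[0, 0, -0.8], [0, 0, 0], 1],
    [[0, 0, -0.4], [0, 0, 0], 1],
    [[0, 0, -0.1], [0, 0, 0], 1],
    [[0, 0, 0], [0, 0, 0], 1],
  ],
)

```text
clock: 7.7
tcp_pos: [0.4544, 0.0901, 0.0222]
orientation: [-0.0, -0.093, 0.996, -0.0]
wrist_force: [-0.2, -0.4, -0.6]
finger_gap: 0.0856
```

Call:
move_arm(
  commands=[
    [[0, 0, 0], [0, 0, 0], -0.5],
    [[0, 0, 0], [0, 0, 0], -0.5],
    [[0, 0, 0], [0, 0, 0], -0.5],
    [[0, 0, 0], [0, 0, 0], -0.5],
    [[0, 0, 0], [0, 0, 0], -0.5],
  ],
)

```text
clock: 8.2
tcp_pos: [0.4556, 0.0908, 0.0236]
orientation: [0.001, -0.094, 0.996, -0.0]
wrist_force: [-0.5, -1.4, 7.3]
finger_gap: 0.0567
```

Call:
move_arm(
  commands=[
    [[0, 0, 0.1], [0, 0, 0], -0.5],
    [[0, 0, 0.5], [0, 0, 0], -0.5],
    [[0, 0, 0.8], [0, 0, 0], -0.5],
    [[0, 0, 0.7], [0, 0, 0], -0.5],
  ],
)

```text
clock: 8.6
tcp_pos: [0.4539, 0.0909, 0.1075]
orientation: [-0.0, -0.094, 0.996, 0.0]
wrist_force: [0.4, 0.9, -1.2]
finger_gap: 0.057
```

```bash
python3 -c "
from h import *
s,c=wpic('w6.png',[]);print(s['finger_gap'])"
```

```text
[0.4539 0.0909 0.1075] [ 0.39  0.85 -1.21]
0.05699023718179857
```

View pics/w6.png

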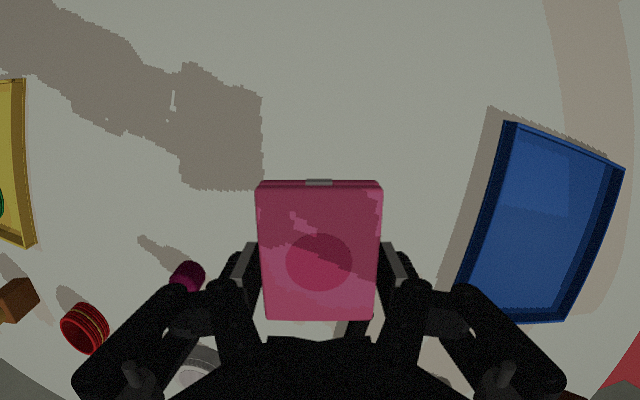

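Mirror held level and square in the jaws. Carry to the yellow tray.

Call:
move_arm(
  commands=[
    [[-0.04, -1, 0], [0, 0, -0.22], -0.5],
    [[-0.04, -1, 0], [0, 0, -0.22], -0.5],
    [[-0.04, -1, 0], [0, 0, -0.22], -0.5],
    [[-0.04, -1, 0], [0, 0, -0.22], -0.5],
    [[-0.04, -1, 0], [0, 0, -0.22], -0.5],
  ],
)

```text
clock: 9.15
tcp_pos: [0.4461, -0.1105, 0.1066]
orientation: [0.0, -0.017, 1.0, -0.0]
wrist_force: [1.0, 0.2, -0.7]
finger_gap: 0.0575
```

Call:
move_arm(
  commands=[
    [[-0.04, -1, 0], [0, 0, 0], -0.5],
    [[-0.04, -1, 0], [0, 0, 0], -0.5],
    [[-0.04, -1, 0], [0, 0, 0], -0.5],
    [[-0.04, -1, 0], [0, 0, 0], -0.5],
    [[-0.04, -1, 0], [0, 0, 0], -0.5],
  ],
)

```text
clock: 9.65
tcp_pos: [0.438, -0.3106, 0.1065]
orientation: [0.0, -0.017, 1.0, 0.0]
wrist_force: [-0.1, -0.4, -0.2]
finger_gap: 0.0571
```

Call:
move_arm(
  commands=[
    [[0, -0.2, -0.2], [0, 0, 0], -0.5],
    [[0, 0, -0.7], [0, 0, 0], -0.5],
    [[0, 0, -0.6], [0, 0, 0], -0.5],
    [[0, 0, -0.2], [0, 0, 0], -0.5],
    [[0, 0, 0], [0, 0, 0], -0.5],
  ],
)

```text
clock: 10.15
tcp_pos: [0.4373, -0.3156, 0.037]
orientation: [-0.001, -0.018, 1.0, 0.001]
wrist_force: [0.4, 0.4, -0.7]
finger_gap: 0.0572
```

```bash
python3 -c "
from h import *
s,c=wpic('w7.png',[]);print(s['finger_gap'])"
```

```text
[ 0.4373 -0.3156  0.037 ] [ 0.38  0.37 -0.74]
0.05722899222937927
```

View pics/w7.png

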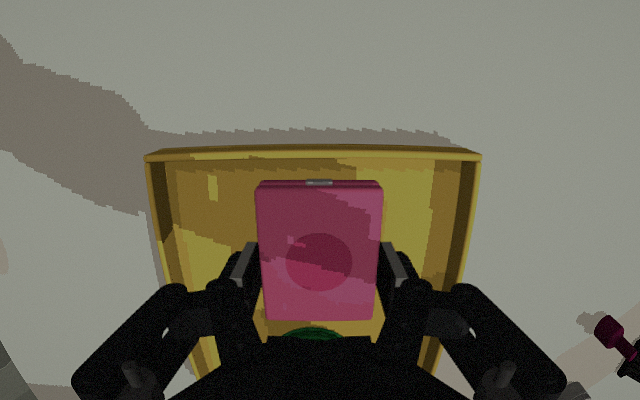

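Mirror is inside the tray walls with the bangles clear behind. Lowering to contact.

Call:
move_arm(
  commands=[
    [[0, 0, -0.12], [0, 0, 0], -0.5],
    [[0, 0, -0.08], [0, 0, 0], -0.5],
    [[0, 0, 0], [0, 0, 0], -0.5],
  ],
)

```text
clock: 10.5
tcp_pos: [0.4385, -0.3171, 0.0306]
orientation: [0.0, -0.018, 1.0, -0.0]
wrist_force: [1.1, 0.9, -1.8]
finger_gap: 0.057
```

Call:
move_arm(
  commands=[
    [[0, 0, -0.03], [0, 0, 0], -0.5],
    [[0, 0, 0], [0, 0, 0], -0.5],
  ],
)

```text
clock: 10.7
tcp_pos: [0.4384, -0.3172, 0.0293]
orientation: [0.0, -0.017, 1.0, -0.0]
wrist_force: [-0.7, -0.4, -0.2]
finger_gap: 0.0573
```

Call:
move_arm(
  commands=[
    [[0, 0, -0.03], [0, 0, 0], -0.5],
    [[0, 0, 0], [0, 0, 0], -0.5],
  ],
)

```text
clock: 10.9
tcp_pos: [0.4383, -0.3171, 0.0278]
orientation: [-0.0, -0.017, 1.0, 0.0]
wrist_force: [1.0, -0.9, -0.6]
finger_gap: 0.057
```

Call:
move_arm(
  commands=[
    [[0, 0, -0.03], [0, 0, 0], -0.5],
    [[0, 0, 0], [0, 0, 0], -0.5],
  ],
)

```text
clock: 11.1
tcp_pos: [0.4384, -0.3172, 0.0277]
orientation: [0.0, -0.017, 1.0, -0.0]
wrist_force: [-3.3, 3.0, 7.4]
finger_gap: 0.0571
```

Call:
move_arm(
  commands=[
    [[0, 0, 0], [0, 0, 0], 0.8],
    [[0, 0, 0], [0, 0, 0], 0.8],
    [[0, 0, 0.3], [0, 0, 0], 0.8],
    [[0, 0, 0.9], [0, 0, 0], 1],
    [[0, 0, 1], [0, 0, 0], 1],
  ],
)

```text
clock: 11.6
tcp_pos: [0.4374, -0.3163, 0.1151]
orientation: [-0.001, -0.017, 1.0, 0.001]
wrist_force: [1.1, 0.4, 0.5]
finger_gap: 0.0854
```

```bash
python3 -c "
from h import *
s,c=wpic('w8.png',[])"
```

```text
[ 0.4374 -0.3163  0.1151] [1.1  0.39 0.5 ]
```

View pics/w8.png

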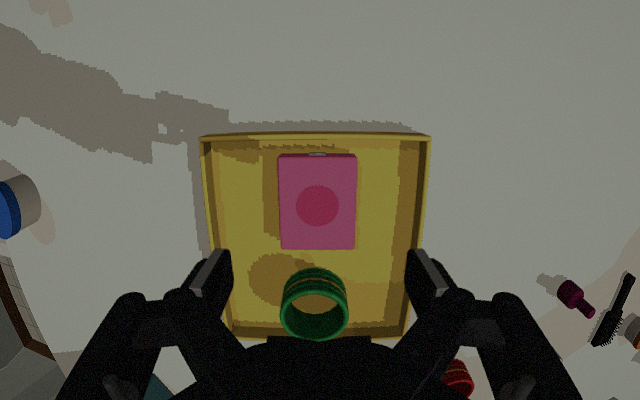

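Both pieces lie flat in the yellow tray, clear of each other and the walls. Next the brush.

Call:
move_arm(
  commands=[
    [[0.38, 0.97, 0.2], [0, 0, -0.25], 1],
    [[0.38, 0.97, 0.2], [0, 0, 0], 1],
    [[0.38, 0.97, 0], [0, 0, 0], 1],
    [[0.38, 0.97, 0], [0, 0, 0], 1],
    [[0.38, 0.97, 0], [0, 0, 0], 1],
  ],
)

```text
clock: 12.15
tcp_pos: [0.515, -0.1217, 0.1317]
orientation: [0.001, 0.0, 1.0, -0.0]
wrist_force: [1.0, -0.1, 0.5]
finger_gap: 0.0855
```

Call:
move_arm(
  commands=[
    [[0.38, 0.97, 0], [0, 0, 0], 1],
    [[0.38, 0.97, 0], [0, 0, 0], 1],
    [[0.38, 0.97, 0], [0, 0, 0], 1],
    [[0.38, 0.97, 0], [0, 0, 0], 1],
    [[0.38, 0.97, 0], [0, 0, 0], 1],
  ],
)

```text
clock: 12.65
tcp_pos: [0.591, 0.0726, 0.1315]
orientation: [0.001, -0.0, 1.0, 0.0]
wrist_force: [1.0, -1.1, -0.2]
finger_gap: 0.0854
```

Call:
move_arm(
  commands=[
    [[0.38, 0.97, -0.2], [0, 0, 0], 1],
    [[0.38, 0.9, -0.4], [0, 0, 0], 1],
    [[0, 0, 0], [0, 0, 0], 1],
  ],
)

```text
clock: 12.95
tcp_pos: [0.6209, 0.15, 0.1049]
orientation: [-0.001, -0.003, 1.0, 0.001]
wrist_force: [-0.0, -0.8, 0.1]
finger_gap: 0.0855
```

```bash
python3 -c "
from h import *
s,c=wpic('w9.png',[(.620,.148,.014),(.538,.148,.014),(.668,.127,.014),(.668,.169,.014),(.602,.169,.014),(.602,.127,.014)])
R=Rq(s['orientation']); print('jaw deg',np.degrees(np.arctan2(R[1,1],R[0,1])))"
```

```text
[315.4 206.3]
[315.7  91.7]
[288.9 263.4]
[342.  263.7]
[344.8 182.6]
[286.2 182.4]
[0.6209 0.15   0.1049] [-0.03 -0.8   0.14]
jaw deg 90.30428164723766
```

View pics/w9.png

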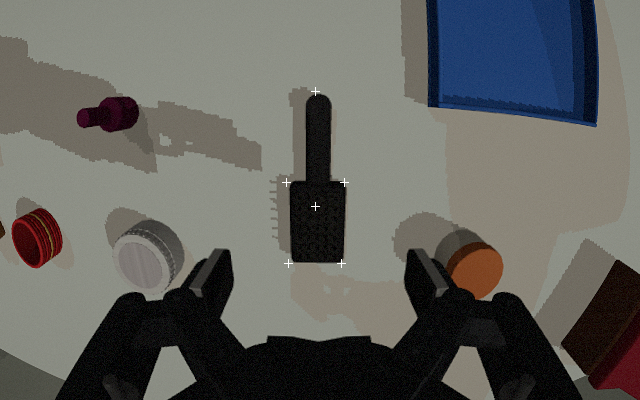

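Brush outline agrees with prediction within ~2 px; jar and tin are clear of the fingers. Down and grip the head.

Call:
move_arm(
  commands=[
    [[0, 0, -0.8], [0, 0, 0], 1],
    [[0, 0, -0.7], [0, 0, 0], 1],
    [[0, 0, -0.4], [0, 0, 0], 1],
    [[0, 0, -0.13], [0, 0, 0], 1],
    [[0, 0, 0], [0, 0, 0], 1],
  ],
)

```text
clock: 13.5
tcp_pos: [0.6203, 0.1446, 0.0256]
orientation: [-0.0, 0.001, 1.0, -0.0]
wrist_force: [-0.8, 0.5, 0.7]
finger_gap: 0.0856
```

Call:
move_arm(
  commands=[
    [[0, 0, 0], [0, 0, 0], -0.6],
    [[0, 0, 0], [0, 0, 0], -0.6],
    [[0, 0, 0], [0, 0, 0], -0.6],
    [[0, 0, 0], [0, 0, 0], -0.6],
    [[0, 0, 0], [0, 0, 0], -0.6],
  ],
)

```text
clock: 14.0
tcp_pos: [0.6216, 0.1457, 0.027]
orientation: [0.001, -0.0, 1.0, 0.0]
wrist_force: [-0.7, -0.7, 5.9]
finger_gap: 0.0409
```

Call:
move_arm(
  commands=[
    [[0, 0, 0], [0, 0, 0], -0.6],
  ],
)

```text
clock: 14.1
tcp_pos: [0.6216, 0.1457, 0.027]
orientation: [0.001, -0.0, 1.0, 0.0]
wrist_force: [-0.3, 0.4, 6.2]
finger_gap: 0.0407
```

Call:
move_arm(
  commands=[
    [[0, 0, 0.1], [0, 0, 0], -0.6],
    [[0, 0, 0.4], [0, 0, 0], -0.6],
    [[0, 0, 0.7], [0, 0, 0], -0.6],
    [[0, 0, 0.7], [0, 0, 0], -0.6],
  ],
)

```text
clock: 14.5
tcp_pos: [0.6199, 0.1457, 0.1016]
orientation: [-0.001, -0.0, 1.0, -0.0]
wrist_force: [1.2, -0.2, -0.6]
finger_gap: 0.0405
```

```bash
python3 -c "
from h import *
s,c=wpic('w10.png',[]);print(s['finger_gap'])
c=eyes.read_camera('side'); save('s10.png',cv2.resize(c['frame'][160:360,180:460],None,fx=2.8,fy=2.8))"
```

```text
[0.6199 0.1457 0.1016] [ 1.22 -0.19 -0.55]
0.040492125476221004
```

View pics/w10.png

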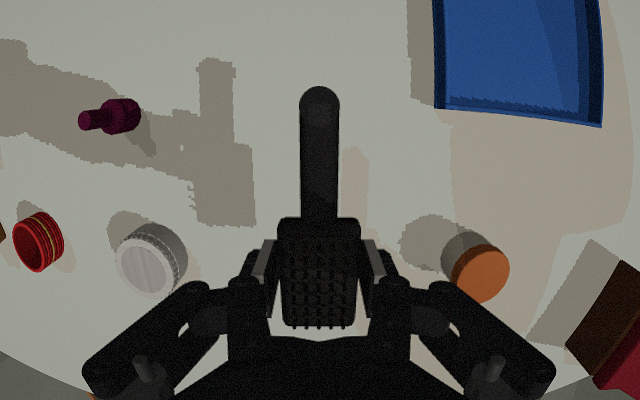

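View pics/s10.png

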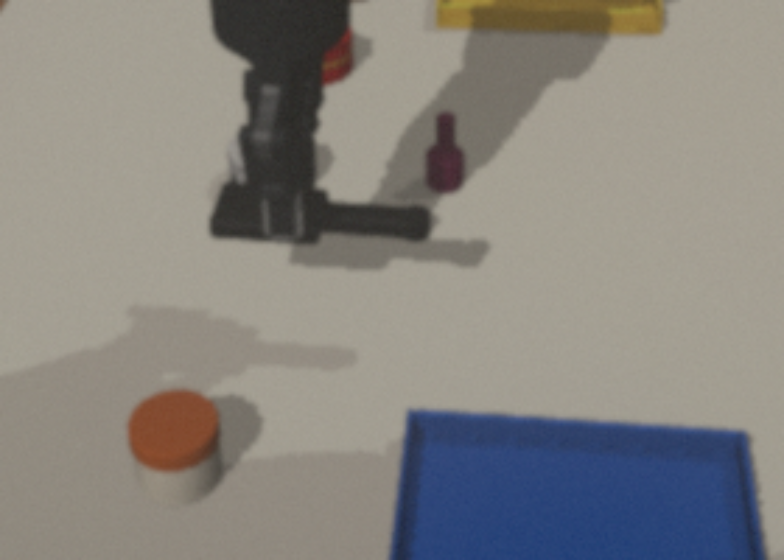

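Brush held level. Carry to the blue tray.

Call:
move_arm(
  commands=[
    [[-0.77, 0.68, 0], [0, 0, 0], -0.6],
    [[-0.77, 0.68, 0], [0, 0, 0], -0.6],
    [[-0.77, 0.68, 0], [0, 0, 0], -0.6],
    [[-0.77, 0.68, 0], [0, 0, 0], -0.6],
    [[-0.77, 0.68, 0], [0, 0, 0], -0.6],
  ],
)

```text
clock: 15.1
tcp_pos: [0.4648, 0.2823, 0.1007]
orientation: [-0.001, 0.0, 1.0, -0.0]
wrist_force: [0.3, 0.2, -1.7]
finger_gap: 0.0411
```

Call:
move_arm(
  commands=[
    [[0, 0, -0.5], [0, 0, 0], -0.6],
    [[0, 0, -0.5], [0, 0, 0], -0.6],
    [[0, 0, -0.2], [0, 0, 0], -0.6],
    [[0, 0, 0], [0, 0, 0], -0.6],
  ],
)

```text
clock: 15.5
tcp_pos: [0.4653, 0.2811, 0.0519]
orientation: [-0.002, -0.0, 1.0, -0.001]
wrist_force: [-0.4, -0.6, -0.5]
finger_gap: 0.0407
```

```bash
python3 -c "
from h import *
s,c=wpic('w11.png',[]);print(s['finger_gap'])"
```

```text
[0.4653 0.2811 0.0519] [-0.38 -0.59 -0.46]
0.04073936425343963
```

View pics/w11.png

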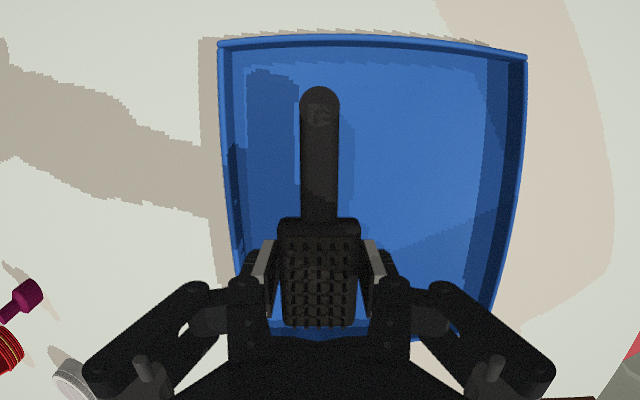

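Brush is inside the tray outline; I'll shift 4 mm in +y for finger room and lower.

Call:
move_arm(
  commands=[
    [[0, 0.1, -0.2], [0, 0, 0], -0.6],
    [[0, 0, -0.2], [0, 0, 0], -0.6],
    [[0, 0, -0.05], [0, 0, 0], -0.6],
    [[0, 0, 0], [0, 0, 0], -0.6],
  ],
)

```text
clock: 15.95
tcp_pos: [0.4664, 0.2854, 0.035]
orientation: [-0.0, 0.0, 1.0, -0.0]
wrist_force: [-0.2, -0.1, -0.5]
finger_gap: 0.0405
```

Call:
move_arm(
  commands=[
    [[0, 0, -0.03], [0, 0, 0], -0.6],
    [[0, 0, 0], [0, 0, 0], -0.6],
  ],
)

```text
clock: 16.15
tcp_pos: [0.4669, 0.2857, 0.0344]
orientation: [0.0, 0.0, 1.0, 0.0]
wrist_force: [-0.4, 0.7, -0.8]
finger_gap: 0.0406
```

Call:
move_arm(
  commands=[
    [[0, 0, -0.03], [0, 0, 0], -0.6],
    [[0, 0, 0], [0, 0, 0], -0.6],
  ],
)

```text
clock: 16.35
tcp_pos: [0.4667, 0.2857, 0.0331]
orientation: [0.0, -0.0, 1.0, 0.0]
wrist_force: [0.1, -0.1, -0.7]
finger_gap: 0.0406
```

Call:
move_arm(
  commands=[
    [[0, 0, -0.03], [0, 0, 0], -0.6],
    [[0, 0, 0], [0, 0, 0], -0.6],
  ],
)

```text
clock: 16.55
tcp_pos: [0.4666, 0.2857, 0.0318]
orientation: [-0.0, -0.0, 1.0, 0.0]
wrist_force: [-0.6, -1.2, -0.5]
finger_gap: 0.0407
```

Call:
move_arm(
  commands=[
    [[0, 0, -0.03], [0, 0, 0], -0.6],
    [[0, 0, 0], [0, 0, 0], -0.6],
  ],
)

```text
clock: 16.75
tcp_pos: [0.4668, 0.2857, 0.031]
orientation: [0.0, -0.0, 1.0, 0.0]
wrist_force: [-0.2, -0.9, 2.0]
finger_gap: 0.0408
```

Call:
move_arm(
  commands=[
    [[0, 0, -0.02], [0, 0, 0], -0.6],
    [[0, 0, 0], [0, 0, 0], 0.2],
    [[0, 0, 0], [0, 0, 0], 0.2],
    [[0, 0, 0], [0, 0, 0], 0.2],
  ],
)

```text
clock: 17.15
tcp_pos: [0.4667, 0.2857, 0.0298]
orientation: [-0.0, -0.0, 1.0, 0.0]
wrist_force: [-0.4, 0.2, 0.5]
finger_gap: 0.0513
```

Call:
move_arm(
  commands=[
    [[0, 0, 0.3], [0, 0, 0], 0.2],
    [[0, 0, 0.7], [0, 0, 0], 0.2],
    [[0, 0, 0.8], [0, 0, 0], 0.2],
    [[0, 0, 0], [0, 0, 0], 1],
  ],
)

```text
clock: 17.55
tcp_pos: [0.4697, 0.287, 0.107]
orientation: [0.004, -0.0, 1.0, 0.002]
wrist_force: [-0.0, -0.1, 0.3]
finger_gap: 0.0643
```

```bash
python3 -c "
from h import *
s,c=wpic('w12.png',[(.4495,.3525,.036)]);print(s['finger_gap'])"
```

```text
[415.1 187.5]
[0.4697 0.287  0.107 ] [-0.03 -0.1   0.29]
0.06428433070721423
```

View pics/w12.png

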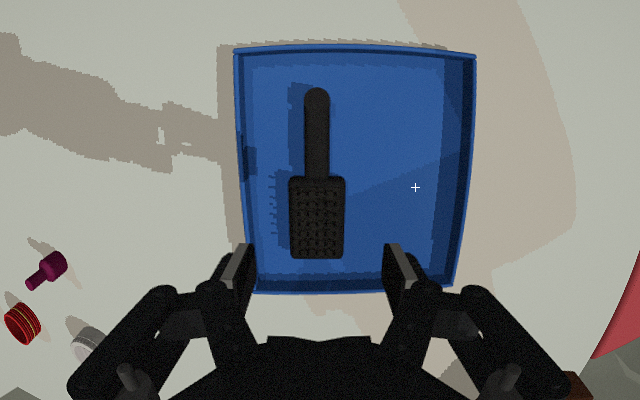

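Brush lies flat in the left half of the blue tray; the tin's spot at (415,187) is free. To the tin, turning the jaws towards x.

Call:
move_arm(
  commands=[
    [[0.49, -0.71, 0], [0, 0, -1], 1],
    [[0.49, -0.71, 0], [0, 0, -1], 1],
    [[0.49, -0.71, 0], [0, 0, -1], 1],
    [[0.49, -0.71, 0], [0, 0, -1], 1],
    [[0.49, -0.71, 0], [0, 0, -1], 1],
  ],
)

```text
clock: 18.1
tcp_pos: [0.5647, 0.1424, 0.1013]
orientation: [-0.001, 0.345, 0.939, -0.0]
wrist_force: [0.6, 0.0, 0.3]
finger_gap: 0.0854
```

Call:
move_arm(
  commands=[
    [[0.49, -0.71, 0], [0, 0, -1], 1],
    [[0.49, -0.71, 0], [0, 0, -1], 1],
    [[0.49, -0.71, 0], [0, 0, -1], 1],
    [[0.49, -0.71, 0], [0, 0, -1], 1],
    [[0.49, -0.71, 0], [0, 0, -1], 1],
  ],
)

```text
clock: 18.6
tcp_pos: [0.6627, 0.0005, 0.101]
orientation: [-0.001, 0.645, 0.764, -0.0]
wrist_force: [0.8, 0.8, 0.3]
finger_gap: 0.0852
```

Call:
move_arm(
  commands=[
    [[0, 0, 0], [0, 0, 0], 1],
  ],
)

```text
clock: 18.7
tcp_pos: [0.6647, -0.0023, 0.1009]
orientation: [0.001, 0.645, 0.764, -0.0]
wrist_force: [-0.2, 0.3, 0.0]
finger_gap: 0.0852
```

```bash
python3 -c "
from h import *
s,c=wpic('w13.png',[(.666,.002,.032),(.666,.002,0)])
R=Rq(s['orientation']); print('jaw deg',np.degrees(np.arctan2(R[1,1],R[0,1])),s['joint_pos'].round(2))"
```

```text
[320.4 213.6]
[320.1 198.9]
[ 0.6647 -0.0023  0.1009] [-0.19  0.3   0.04]
jaw deg 9.611851530675265 [-0.12  0.56  0.05  1.06 -0.    1.28]
```

View pics/w13.png

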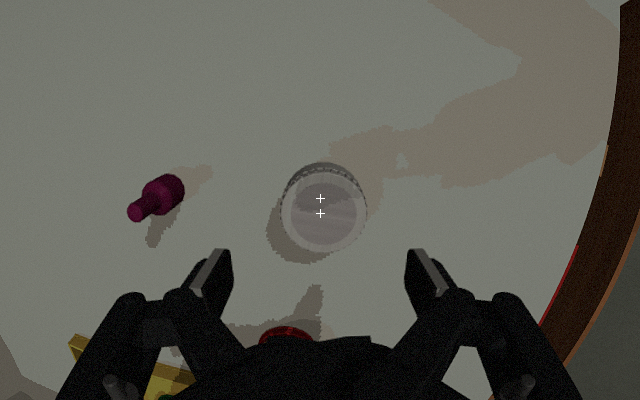

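The tin's lid is centred at about (323,209), 2–3 mm in +x and +y of the prediction; I correct for that and go down.

Call:
move_arm(
  commands=[
    [[0.08, 0.17, -0.5], [0, 0, 0], 1],
    [[0, 0, -0.8], [0, 0, 0], 1],
    [[0, 0, -0.5], [0, 0, 0], 1],
    [[0, 0, -0.12], [0, 0, 0], 1],
    [[0, 0, 0], [0, 0, 0], 1],
  ],
)

```text
clock: 19.25
tcp_pos: [0.6644, 0.0095, 0.0241]
orientation: [-0.001, 0.642, 0.767, -0.001]
wrist_force: [0.7, -0.3, 0.7]
finger_gap: 0.0851
```

Call:
move_arm(
  commands=[
    [[0, 0, 0], [0, 0, 0], -0.5],
    [[0, 0, 0], [0, 0, 0], -0.5],
    [[0, 0, 0], [0, 0, 0], -0.5],
    [[0, 0, 0], [0, 0, 0], -0.5],
    [[0, 0, 0], [0, 0, 0], -0.5],
  ],
)

```text
clock: 19.75
tcp_pos: [0.6671, 0.0086, 0.0272]
orientation: [0.001, 0.643, 0.766, 0.001]
wrist_force: [-0.5, 1.3, 6.9]
finger_gap: 0.0582
```

Call:
move_arm(
  commands=[
    [[0, 0, 0.1], [0, 0, 0], -0.5],
    [[0, 0, 0.4], [0, 0, 0], -0.5],
    [[0, 0, 0.7], [0, 0, 0], -0.5],
    [[0, 0, 0.8], [0, 0, 0], -0.5],
  ],
)

```text
clock: 20.15
tcp_pos: [0.6648, 0.0084, 0.1049]
orientation: [-0.001, 0.643, 0.766, -0.001]
wrist_force: [0.8, 0.5, -0.7]
finger_gap: 0.0584
```

```bash
python3 -c "
from h import *
s,c=wpic('w14.png',[]);print(s['finger_gap'])"
```

```text
[0.6648 0.0084 0.1049] [ 0.75  0.52 -0.72]
0.058426339359581664
```

View pics/w14.png

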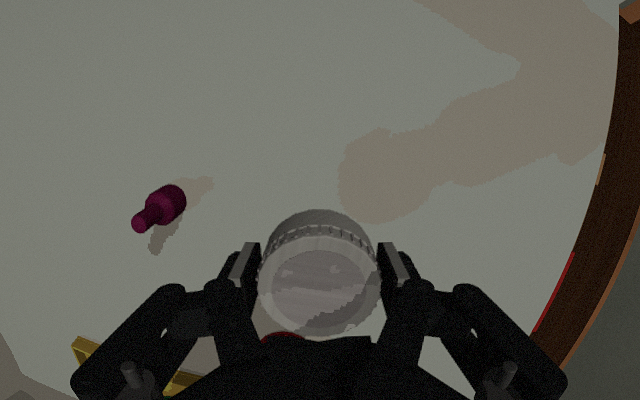

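Tin held level. Carry to the blue tray.

Call:
move_arm(
  commands=[
    [[-0.6, 0.95, 0], [0, 0, -0.22], -0.5],
    [[-0.6, 0.95, 0], [0, 0, -0.22], -0.5],
    [[-0.6, 0.95, 0], [0, 0, -0.22], -0.5],
    [[-0.6, 0.95, 0], [0, 0, -0.22], -0.5],
    [[-0.6, 0.95, 0], [0, 0, -0.22], -0.5],
  ],
)

```text
clock: 20.7
tcp_pos: [0.5449, 0.1996, 0.1054]
orientation: [0.0, 0.7, 0.714, 0.0]
wrist_force: [0.7, 0.3, -0.4]
finger_gap: 0.0584
```

Call:
move_arm(
  commands=[
    [[-0.6, 0.95, 0], [0, 0, 0], -0.5],
    [[-0.6, 0.95, 0], [0, 0, 0], -0.5],
    [[-0.6, 0.95, 0], [0, 0, 0], -0.5],
    [[-0.6, 0.95, 0], [0, 0, 0], -0.5],
    [[0, 0, 0], [0, 0, 0], -0.5],
  ],
)

```text
clock: 21.2
tcp_pos: [0.4467, 0.3543, 0.1053]
orientation: [-0.001, 0.697, 0.717, 0.0]
wrist_force: [0.6, -0.3, -0.3]
finger_gap: 0.0584
```

```bash
python3 -c "
from h import *
s,c=wpic('w15.png',[]);print(s['finger_gap'],s['joint_pos'].round(2))"
```

```text
[0.4467 0.3543 0.1053] [ 0.64 -0.3  -0.35]
0.05843945599800816 [ 0.53  0.39 -0.22  0.97  0.    2.07]
```

View pics/w15.png

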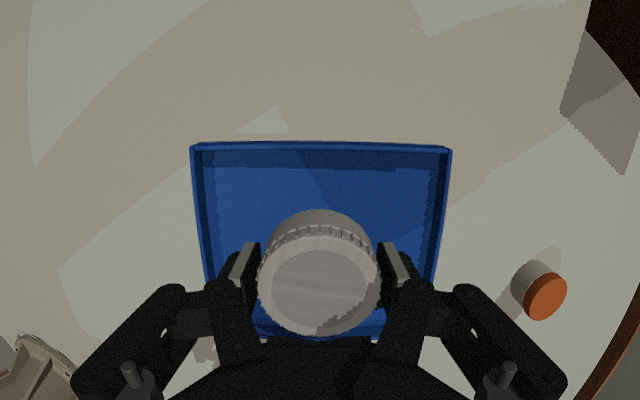

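Call:
move_arm(
  commands=[
    [[0.05, -0.03, -0.6], [0, 0, 0], -0.5],
    [[0, 0, -0.6], [0, 0, 0], -0.5],
    [[0, 0, -0.4], [0, 0, 0], -0.5],
    [[0, 0, -0.1], [0, 0, 0], -0.5],
    [[0, 0, 0], [0, 0, 0], -0.5],
  ],
)

```text
clock: 21.75
tcp_pos: [0.4522, 0.3482, 0.0367]
orientation: [-0.0, 0.7, 0.714, -0.001]
wrist_force: [-0.9, -1.8, -0.1]
finger_gap: 0.0582
```

```bash
python3 -c "
from h import *
s,c=wpic('w16.png',[]);print(s['finger_gap'])
c=eyes.read_camera('top'); save('t16.png',cv2.resize(c['frame'][170:310,110:260],None,fx=4,fy=4))"
```

```text
[0.4522 0.3482 0.0367] [-0.88 -1.8  -0.1 ]
0.0581769524388803
```

View pics/w16.png

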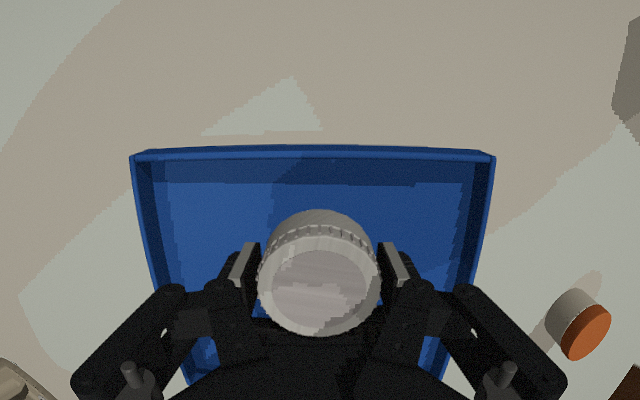

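View pics/t16.png

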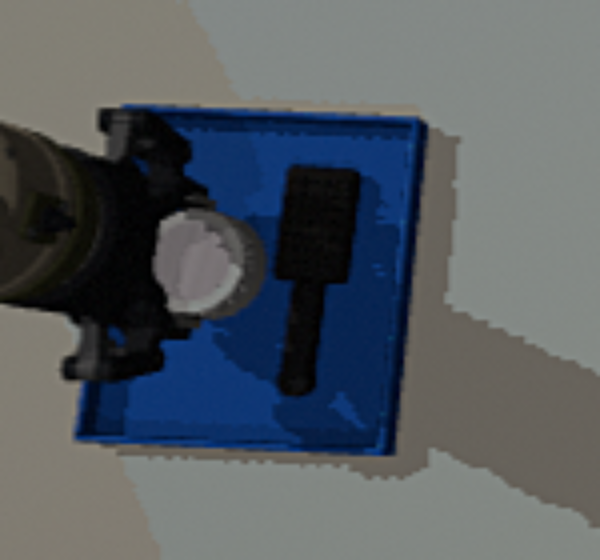

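Tin is clear of the brush by ~12 mm; nudging +4 mm in y and lowering.

Call:
move_arm(
  commands=[
    [[0, 0.1, -0.05], [0, 0, 0], -0.5],
    [[0, 0, -0.04], [0, 0, 0], -0.5],
    [[0, 0, 0], [0, 0, 0], -0.5],
  ],
)

```text
clock: 22.15
tcp_pos: [0.4521, 0.3535, 0.0338]
orientation: [0.0, 0.7, 0.715, 0.0]
wrist_force: [-0.4, 0.1, 0.0]
finger_gap: 0.0585
```

Call:
move_arm(
  commands=[
    [[0, 0, -0.03], [0, 0, 0], -0.5],
    [[0, 0, 0], [0, 0, 0], -0.5],
  ],
)

```text
clock: 22.35
tcp_pos: [0.4518, 0.3533, 0.0323]
orientation: [0.0, 0.7, 0.715, -0.0]
wrist_force: [-0.3, -0.3, -1.5]
finger_gap: 0.0587
```

Call:
move_arm(
  commands=[
    [[0, 0, -0.03], [0, 0, 0], -0.5],
    [[0, 0, 0], [0, 0, 0], -0.5],
  ],
)

```text
clock: 22.55
tcp_pos: [0.452, 0.3534, 0.0312]
orientation: [0.0, 0.7, 0.715, 0.0]
wrist_force: [0.2, 0.3, -0.7]
finger_gap: 0.0582
```

Call:
move_arm(
  commands=[
    [[0, 0, -0.03], [0, 0, 0], -0.5],
    [[0, 0, 0], [0, 0, 0], -0.5],
  ],
)

```text
clock: 22.75
tcp_pos: [0.452, 0.3534, 0.0311]
orientation: [0.0, 0.7, 0.715, 0.0]
wrist_force: [-2.9, -1.2, 8.6]
finger_gap: 0.058
```

Contact. Release and retreat.

Call:
move_arm(
  commands=[
    [[0, 0, 0], [0, 0, 0], 0.7],
    [[0, 0, 0], [0, 0, 0], 0.7],
    [[0, 0, 0], [0, 0, 0], 0.7],
    [[0, 0, 0.3], [0, 0, 0], 0.7],
    [[0, 0, 0.8], [0, 0, 0], 1],
  ],
)

```text
clock: 23.25
tcp_pos: [0.4498, 0.352, 0.072]
orientation: [-0.001, 0.7, 0.714, -0.003]
wrist_force: [1.1, 0.5, 1.1]
finger_gap: 0.0844
```

Call:
move_arm(
  commands=[
    [[0, 0, 1], [0, 0, 0], 1],
    [[0, 0, 1], [0, 0, 0], 1],
    [[-0.5, 0.8, 0.5], [0, 0, 0], 1],
    [[-0.5, 0.8, 0.5], [0, 0, 0], 1],
    [[-0.5, 0.8, 0], [0, 0, 0], 1],
  ],
)

```text
clock: 23.75
tcp_pos: [0.3929, 0.4513, 0.1986]
orientation: [0.0, 0.7, 0.714, 0.004]
wrist_force: [0.5, 0.3, -0.2]
finger_gap: 0.0856
```

Call:
move_arm(
  commands=[
    [[-0.5, 0.8, 0], [0, 0, 0], 1],
    [[-0.5, 0.8, 0], [0, 0, 0], 1],
    [[0, 0, 0], [0, 0, 0], 1],
  ],
)

```text
clock: 24.05
tcp_pos: [0.3493, 0.5166, 0.1946]
orientation: [-0.001, 0.698, 0.716, 0.001]
wrist_force: [-0.1, 0.2, -0.2]
finger_gap: 0.0852
```

```bash
python3 -c "
from h import *
c=eyes.read_camera('top'); save('t17.png',cv2.resize(c['frame'][115:300,120:510],None,fx=2,fy=2,interpolation=cv2.INTER_CUBIC))
c=eyes.read_camera('side'); save('s17.png',c['frame'])
s,c=wpic('w17.png',[])"
```

```text
[0.3513 0.5137 0.1943] [ 0.18 -0.3  -0.33]
```

View pics/t17.png

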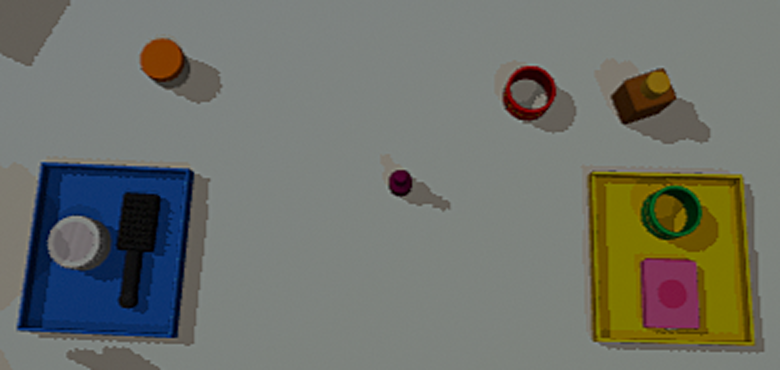

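View pics/s17.png

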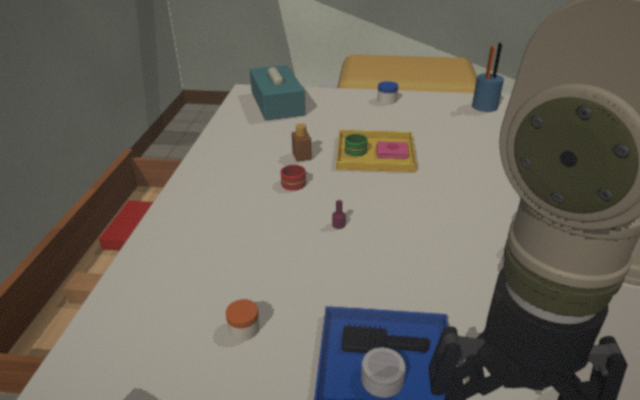

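View pics/w17.png

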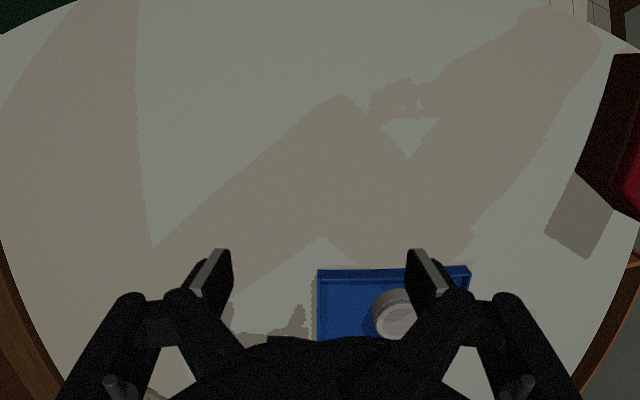

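The tin sits inside the blue rim with floor visible on the near side. All four are flat and separate, and the others are unmoved. Handing in.

```bash
python3 -c "
from h import *
print(job.hand_in(), env.get_state()['clock'])"
```

```text
the job is handed in; nothing more can be done
the job is handed in; nothing more can be done
```

I made up both kits in the order asked and handed the job in at about 24 s of the 106 s allowed. The green bangles and then the pink mirror are in the yellow tray; the black hairbrush and then the hairpin tin are in the blue tray. Each was lowered until I felt light floor contact (about 2–9 N at the wrist) before I let go.

- **Placement:** the last top and side pictures show all four flat, upright and clear of each other. In a last wrist picture, which showed the tin only in part, tray floor was visible between it and the near wall.
- **Other things:** the red bangles, nail varnish, perfume bottle and cream jar look to be standing where they were, judged by eye from the pictures. The gripper was open and away from everything at the end.
- **Disagreements:** the cameras differed by 2–7 mm in places, and the pose readings drifted by up to about 5 mm. I corrected for this at each grasp with the wrist camera. The largest offsets corrected were about 4 mm in y at the mirror and 2–3 mm in x and y at the tin. No check failed, and the hand-in gave no verdict.

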